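# Pack the keepsake caddy and hold the clip open over its card

### The job

Pack the glass jar and the navy tin upright side by side into the empty gap of the wooden caddy, setting them down on its floor and not dropping them. Then squeeze the coral spring clip open, lift it off the letter rack and bring it, jaws down, over the middle of the top edge of the caddy's picture card, so that a note can be slipped in: one jaw on each side with the edge well between them, wide open and not touching the card. Finish while still holding the clip squeezed open there; do not clamp it on the card or let go, and leave everything else on the table alone.

Things in the scene. Friction and masses are not known exactly. Their poses are not given: they have to be found in the camera images.
- caddy: Open wooden box, fixed. 76 mm (x) by 183 mm (y) outside, walls and floor 5 mm, rim 50 mm above the table. Origin: centre of its underside, z up. A partition at y = +11.5 to +16.5 mm parts the empty gap (-y side) from a full part (+y side, dominoes and candle tin, both below the rim). Outside its +y end a foot (84 x 20 mm, 36 mm high, centred at y = +101.5 mm) holds the upright card.
- gap_floor (a point): Centre of the floor of the caddy's empty gap, 5 mm above the table, 37.5 mm to -y of the caddy's origin; axes as the caddy's. The gap is 66 mm (x) by 98 mm (y) inside, 45 mm deep.
- card: Stiff white picture card with flowers, 3 mm thick (along y), 80 mm wide (along x), top edge 150 mm above the table; fixed upright in the caddy's foot. Origin: below the card's middle, at table level; axes as the caddy's.
- card_top (a point): Middle of the card's top edge, 150 mm above the table; x runs along the edge, y is square to the card's faces, z up.
- rack: Letter rack, fixed: wooden base 90 mm (x) by 110 mm (y), 12 mm high, with one upright teal panel 4 mm thick (along x), 100 mm wide (along y), top edge 70 mm above the table. Origin: centre of its underside.
- clip: Coral spring clip, 42 g, 83 mm tall, jaws down, V of handles up, biting over the rack panel's top edge within 20 mm of its middle, 10 mm of jaw below the edge. Two equal halves on a pivot; this body is the half with jaw and handle on its +x side. Origin: between the jaw ends at their lower edge, 35 mm below the pivot. y is the pivot's axis. Squeezed evenly, this half tilts 0.3 rad about y.
- clip_jaw (a joint): Opening angle between the clip's halves, rad: 0 biting the rack's panel, 0.6 fully gaping (a stop; jaws then 24 mm apart). A spring pulls it shut, 0.15 N m at 0 to 0.30 N m at 0.6: about 10 N on the handles opens it wholly, 20 N or more holds it on the stop. Let go, it snaps shut.
- pivot (a point): Middle of the clip's pivot (30 mm long pin along the clip's y, 35 mm above the jaw ends). Handles: flat plates 22 mm wide (y), from 6 to 48 mm above the pivot, squeezed towards each other along the clip's x; at the start about 50 mm over their outer tops, fully squeezed their outer faces are parallel and 24 mm apart.
- tip_a (a point): Inner edge of the end of the jaw on the clip's +x side; jaws are 30 mm wide along y.
- tip_b (a point): Inner edge of the end of the jaw on the clip's -x side.
- jar: Closed amber glass jar with brass-coloured lid, about 54 mm in diameter, 90 mm tall, 0.18 to 0.35 kg, standing on the table. Origin: centre of its underside, z up.
- tin: Upright navy tin with silver lid: 56 mm (its x) by 32 mm (its y) by 95 mm tall, about 0.16 kg. Origin: centre of its underside.
- dominoes: Dark wooden domino box in the caddy, 56 x 28 x 40 mm, loose; leave alone.
- candle_tin: Silver candle tin in the caddy, 32 mm in diameter, 36 mm tall, loose; leave alone.
- coaster: Cream coaster, 95 x 95 x 5 mm, loose; leave alone.
- remote: Black remote control, 50 x 130 x 22 mm, loose; leave alone.
- mug: Blue mug, 76 mm wide, 85 mm tall, loose; leave alone.
- glasses_case: Brown-red glasses case, 62 x 155 x 36 mm, loose; leave alone.
- vase: Terracotta vase, 84 mm wide, 105 mm tall, loose; leave alone.
Things that resemble listed ones, but are neither listed nor needed, are in the scene too. Of the things like the tin, leave any that is green or purple; of the rest the larger one is meant.

How it is judged:
By the outcome, as a careful person would: the job done as asked, in the order asked, and still so for the second after the job is handed in, while the arm keeps its last pose, push and grip.
It also fails if it takes over 61 s, if anything falls off the work surface, if the arm or the gripper's body presses on something with over 40 N, if the wrist force passes 120 N, or if a joint passes its speed limit or range.

### The arm

A 6-joint arm with a two-finger parallel gripper is mounted at the origin on the work surface. World frame = base frame: x ahead of the robot, y to its left, z up, the work surface at z = 0. Lengths are in m, angles in rad, forces in N, time in s.
With the tool pointing down it reaches from about 0.35 to 0.95 m from the base axis. Payload 17.4 kg.
Tool frame: the origin (TCP) lies on the centre line of the jaws, within the pads' length; the fingertips stand 11 mm ahead of it and the grasp point (between the pads) lies 8 mm behind it; z points along the fingers, y is the line along which they close (so a half turn about z gives the same grasp; the last joint's range is limited). The gripper opens to 93 mm and grips with 3 to 60 N. Pads are 15 mm wide; open, the fingers measure 128 mm over their backs; the gripper's body (75 mm by 188 mm) begins 65 mm behind the grasp point.
Start: joints at [1.066, 0.116, 1.442, -0, 1.584, -0.038], TCP at [0.304, 0.603, 0.23] pointing down, gripper open.
Joint ranges: [-2.83, 2.83], [-0.83, 2.19], [0.07, 2.5], [-1.14, 4.28], [0.01, 3], [-2.97, 2.97]. Speed limits (rad/s): [1.89, 1.89, 2.22, 3.14, 3.14, 3.14].

### API

Orientations are given as a 3x3 rotation matrix whose columns are the frame's x, y, z axes.
In Python, from plant import manip gives the robot as it stands. The module is installed in compiled form; this text tells all that it offers.
- The arm moves only by the shell command python3 -m handwheel 'ROWS' [OPENING] [FORCE]. ROWS is text: rows parted by semicolons, each of 6 numbers parted by spaces: the shift along the tool's x, y, z each as a share of 200 mm, from -1 to 1, then the turn, a rotation vector about the tool's x, y, z each as a share of 180 degrees, from -1 to 1. In form: x y z ax ay az; .... A call has 1 to 20 rows; each row is the pose to reach, as a shift and turn from the pose commanded when the call began, along the tool's axes at that moment, turning the shorter way round; what a row does not reach only later rows make up. A row lasts 1/8 s, in which the tool goes at most 62.5 mm and 10.7 degrees, less where a joint would pass 70% of its speed; a pose out of reach is approached as far as the arm can. A call with a number of a shift or a turn outside -1 to 1 is refused whole. A call with a gripper value outside its range is refused whole. OPENING is the gripper's target within -1 to 1 (shut at 1, half-way at 0, fully open at -1), set as the call begins (- or left out, the last holds). The fingers move at their own pace and stop on an object; FORCE is the grip in N (left out, the last holds). Time passes only in rows, so rows that repeat a pose let the fingers close. It gives the time, the measured TCP pose, the force, the opening and the grip force at its end, in the units of the state.
- manip.get_state(): the state, without advancing time (a new reading comes with each control period).
- manip.camera(name): name is "scene" or "top"; returns a dict with "img" (400x640x3 uint8, red, green, blue), "z_map" (400x640 float32, m along the optical axis (not along the pixel's ray), 0 where there is no reading), "fov_y" (degrees; the focal length in pixels is half the picture's height over the tangent of half this angle, whatever the lens; pixels are square), "cx", "cy" (the principal point, pixels), "rvec" (rotation vector, rad) and "tvec" (3), from world to camera coordinates, as OpenCV has them. Camera axes: x right, y down, z forward; pixel columns grow to the right and rows downward; lengths in m; the calibration is good to about 2 mm. A picture is of the moment at which its call begins.
- manip.sign_off(): hands the job in; it is judged then, once.
Trained networks look in a picture, given as the dict that the camera call returned (one of the last four; its "shot" number tells which), for a name from the list of things; names that differ only in an ending like _2 or _b are one class to them, and where a whole thing is asked for, a point or a joint stands for the part that bears it (a point fixed in the world has none). Each returns a list of dicts, best first, with "score" (0 to 1); they miss things now and then, are a little off and sometimes report something else, mostly with a low value. They report only what shows in the picture. A call takes as long as a camera call. They do not tell look-alikes from the thing itself.
- manip.regions_of(picture, name): "pixels" (400x640 bool, what is visible of it) and "box" ([left, top, right, bottom] in pixels, round what is visible of it).
The state is a dict: "t": time; "joint_pos": joint angles; "joint_velocities": joint speeds; "effort": joint torques, N m; "position": TCP position; "ee_rot": TCP orientation; "contact_force": force on the tool from outside, world axes, zero at the start; "torque": the same for the moment, N m; "gripper_width": finger opening in m; "grip_force": force on a finger pad.
Only numpy, scipy, OpenCV 4.12 (cv2) and the standard library are available. Lean on these libraries where they do the work, as an engineer would, in place of code of your own. Each camera call takes 0.05 s, during which the arm holds its last target. There are 200 camera calls.

## Working session

There is one attempt and no reset: what is moved stays moved. The work goes in short steps, Python scripts to look and compute and a shell command to move; the robot and the scene stay as the last step left them, time stands still between calls to the robot, and variables do not carry over. Pictures are saved under pics/ and viewed, at most 10 in all, crops included, and the job is handed in when it is done.

```bash
mkdir -p pics; cat > h.py <<'E'
import numpy as np, cv2
from plant import manip
def K(c):
    f=200/np.tan(np.radians(c["fov_y"])/2); return f,c["cx"],c["cy"]
def cloud(c):
    f,cx,cy=K(c); z=c["z_map"]; v,u=np.mgrid[:400,:640]
    P=np.stack([(u-cx)/f*z,(v-cy)/f*z,z],-1)
    R=cv2.Rodrigues(np.array(c["rvec"],float))[0]
    W=(P-np.array(c["tvec"]).ravel())@R
    W[z<=0]=np.nan
    return W
def save(c,n,box=None,s=1):
    im=c["img"][...,::-1]
    if box: l,t,r,b=box; im=im[t:b,l:r]
    cv2.imwrite("pics/"+n,cv2.resize(im,None,fx=s,fy=s,interpolation=cv2.INTER_CUBIC))
E
python3 - <<'E'
from h import *
for n in ("scene","top"):
    c=manip.camera(n); save(c,n+"0.png"); W=cloud(c); np.save(n+"W.npy",W)
    R=cv2.Rodrigues(np.array(c["rvec"],float))[0]
    print(n,c["fov_y"],c["cx"],c["cy"],(-R.T@np.array(c["tvec"]).ravel()).round(3))
    for k in ("caddy","card","rack","clip","jar","tin"):
        for r in manip.regions_of(c,k):
            if r["score"]<.2: continue
            p=W[r["pixels"]]; p=p[~np.isnan(p[:,0])]
            if len(p)==0: print(k,r["score"],r["box"],'nodepth');continue
            print(k,round(r["score"],2),np.round(r["box"]).astype(int),np.median(p,0).round(3),np.percentile(p,2,0).round(3),np.percentile(p,98,0).round(3))
E
```

```text
scene 52.5139349071286 318.25384224980854 193.3007776536415 [ 1.474 -0.247  0.731]
caddy 0.62 [297 169 367 230] [0.563 0.042 0.033] [ 0.489 -0.058 -0.001] [0.594 0.136 0.133]
card 0.83 [364 168 367 211] [0.561 0.13  0.095] [ 0.404  0.125 -0.   ] [0.594 0.204 0.149]
rack 0.8 [381 188 429 222] [0.57  0.266 0.012] [0.534 0.215 0.   ] [0.614 0.333 0.068]
rack 0.57 [300 171 368 232] [0.564 0.042 0.033] [ 0.491 -0.058  0.001] [0.594 0.136 0.135]
clip 0.61 [397 170 419 198] [0.569 0.262 0.098] [0.543 0.251 0.059] [0.588 0.281 0.134]
tin 0.94 [178 214 195 245] [ 0.547 -0.367  0.042] [ 0.517 -0.385 -0.001] [ 0.556 -0.352  0.069]
tin 0.88 [202 216 222 260] [ 0.627 -0.307  0.066] [ 0.564 -0.325 -0.   ] [ 0.63  -0.291  0.096]
tin 0.79 [228 211 246 240] [ 0.554 -0.239  0.05 ] [ 0.534 -0.258  0.   ] [ 0.614 -0.215  0.073]
tin 0.63 [243 222 262 258] [ 0.646 -0.201  0.061] [ 0.619 -0.228  0.005] [ 0.663 -0.173  0.096]
top 47.12946291008119 316.93429367821574 193.93807132137314 [ 0.356 -0.018  1.479]
caddy 0.58 [274 192 343 226] [0.539 0.032 0.012] [ 0.49  -0.055  0.   ] [0.584 0.136 0.136]
card 0.59
[... 296 characters left out ...]
0.013] [0.508 0.219 0.002] [0.607 0.333 0.071]
rack 0.5 [408 177 427 199] [ 0.597 -0.3    0.093] [ 0.572 -0.321  0.017] [ 0.625 -0.29   0.101]
clip 0.71 [222 188 237 208] [0.568 0.266 0.108] [0.541 0.251 0.072] [0.586 0.28  0.142]
jar 0.67 [384 232 403 249] [ 0.436 -0.225  0.089] [ 0.412 -0.252  0.011] [ 0.461 -0.206  0.096]
jar 0.2 [227 201 239 202] [0.552 0.258 0.109] [0.538 0.249 0.064] [0.561 0.276 0.143]
tin 0.74 [407 178 426 201] [ 0.597 -0.3    0.093] [ 0.572 -0.321  0.012] [ 0.625 -0.29   0.101]
tin 0.69 [371 166 396 189] [ 0.63  -0.197  0.093] [ 0.605 -0.229 -0.   ] [ 0.673 -0.172  0.101]
tin 0.47 [430 201 446 221] [ 0.53  -0.363  0.066] [ 0.511 -0.381  0.001] [ 0.552 -0.351  0.075]
```

```bash
python3 - <<'E'
from h import *
a=cv2.imread("pics/scene0.png")[160:275,150:450];b=cv2.imread("pics/top0.png")[155:270,180:480]
cv2.imwrite("pics/both.png",cv2.resize(np.vstack([a,b]),None,fx=2.6,fy=2.6,interpolation=cv2.INTER_CUBIC))
E
```

```text
(no output)
```

View pics/both.png

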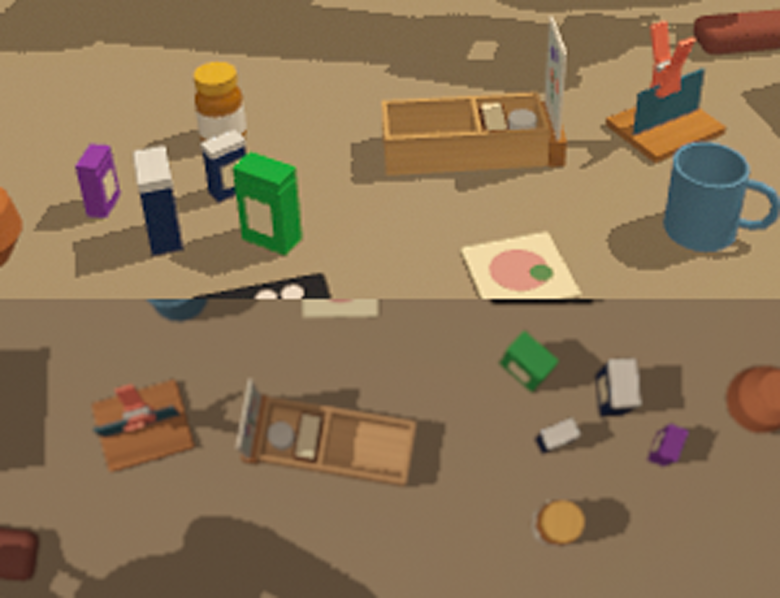

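View pics/scene0.png

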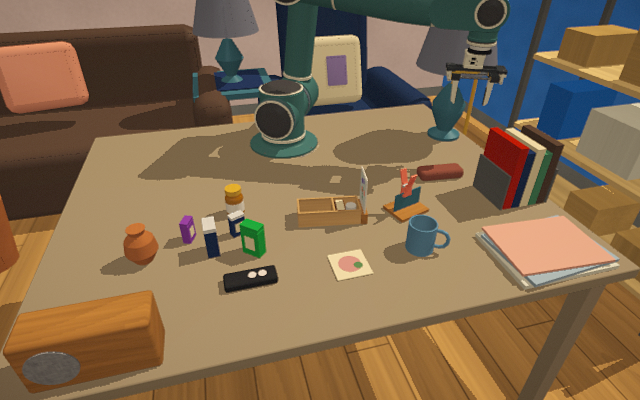

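View pics/top0.png

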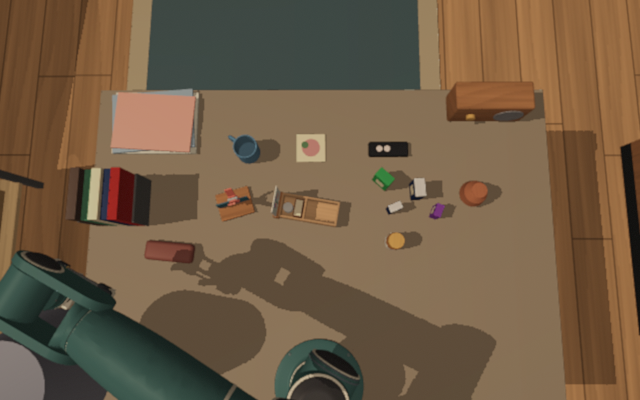

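Candidates: large navy tin at scene (210,237) / top (418,189). Its look-alikes are the small navy tin (236,223)/(394,208), the green one (252,238) and the purple one (187,229). There is only one jar, at scene (235,196) / top (396,241). The caddy gap is at top (322,211), the card at (275,202) and the clip at (231,197). I choose the large navy tin; the crop shows it clearly larger than the other navy one.

```bash
python3 - <<'E'
from h import *
T=np.load("topW.npy").reshape(-1,3);S=np.load("sceneW.npy").reshape(-1,3)
def sel(W,x,y,z): 
    with np.errstate(invalid='ignore'):
        return W[(W[:,0]>x[0])&(W[:,0]<x[1])&(W[:,1]>y[0])&(W[:,1]<y[1])&(W[:,2]>z[0])&(W[:,2]<z[1])]
def rect(n,x,y,z):
    for k,W in (("T",T),("S",S)):
        p=sel(W,x,y,z)
        if len(p)<3: print(n,k,len(p));continue
        r=cv2.minAreaRect((p[:,:2]*1000).astype(np.float32)); print(n,k,len(p),np.round(r[0],1),np.round(r[1],1),round(r[2],1),'mean',(p.mean(0)*1000).round(1))
rect("tin",(.55,.66),(-.345,-.265),(.085,.11))
rect("jar",(.38,.49),(-.27,-.18),(.082,.11))
rect("rim",(.46,.62),(-.08,.15),(.043,.06))
rect("card",(.48,.62),(.10,.16),(.1,.17))
rect("panel",(.48,.66),(.19,.36),(.05,.073))
rect("rackbase",(.48,.66),(.19,.36),(.008,.016))
rect("clip",(.5,.62),(.22,.3),(.075,.17))
for nm,W in (("T",T),("S",S)):
  for zz in (.08,.09,.1,.11,.12,.13,.14):
    p=sel(W,(.5,.62),(.22,.3),(zz,zz+.01))
    if len(p): print(nm,zz,len(p),(p.mean(0)*1000).round(),(p.min(0)*1000).round(),(p.max(0)*1000).round())
s=manip.get_state();print(s["position"],s["ee_rot"],s["gripper_width"],s["t"])
E
```

```text
tin T 202 [ 599.8 -307.2] [56.8 33.1] 3.9 mean [ 599.  -306.6   95.4]
tin S 196 [ 600.5 -307.7] [59.2 31.5] 3.1 mean [ 606.2 -307.5   93.5]
jar T 201 [ 438.  -231.7] [45.8 45.9] 0.7 mean [ 437.3 -231.8   90.9]
jar S 140 [ 439.8 -232.3] [43.9 47.2] 83.1 mean [ 442.5 -232.9   88.5]
rim T 516 [537.5  37.8] [192.   77.3] 80.6 mean [538.7  50.5  49.3]
rim S 513 [537.1  38.7] [194.1  84.4] 80.2 mean [542.3  46.1  47.2]
card T 92 [553.2 132.7] [ 4.9 79.7] 81.6 mean [553.4 132.2 134. ]
card S 124 [554.7 132.5] [ 4.5 82.8] 80.3 mean [560.2 130.7 128.4]
panel T 60 [560.6 275.5] [17.7 98.6] 10.7 mean [558.8 273.9  64.2]
panel S 149 [559.8 276.1] [ 19.8 101.5] 19.0 mean [563.5 271.7  62.3]
rackbase T 573 [567.7 267.9] [154.9 174.5] 89.8 mean [555.7 272.2  12.3]
rackbase S 422 [561.4 273.9] [ 92.  111.1] 17.1 mean [575.7 270.7  10.9]
clip T 147 [563.8 260.8] [52.4 39.5] 5.0 mean [565.9 265.9 113.6]
clip S 236 [562.7 264.3] [51.2 30.4] 21.1 mean [563.8 263.1 108.9]
T 0.08 3 [562. 254.  87.] [557. 251.  81.] [574. 256.  90.]
T 0.09 35 [563. 267.  97.] [552. 253.  92.] [575. 280. 100.]
T 0.1 34 [564
[... 167 characters left out ...]
]
T 0.13 29 [568. 268. 136.] [538. 251. 130.] [590. 282. 139.]
T 0.14 9 [560. 262. 141.] [537. 249. 140.] [585. 278. 144.]
S 0.08 24 [568. 265.  85.] [555. 250.  80.] [575. 282.  90.]
S 0.09 42 [566. 260.  96.] [552. 250.  91.] [576. 278. 100.]
S 0.1 37 [562. 263. 105.] [546. 252. 101.] [582. 280. 110.]
S 0.11 39 [559. 263. 115.] [541. 250. 111.] [584. 281. 120.]
S 0.12 36 [566. 264. 125.] [541. 250. 120.] [589. 282. 130.]
S 0.13 39 [561. 264. 134.] [534. 248. 130.] [590. 283. 138.]
[0.30378968 0.60277294 0.22963741] [[-8.93004857e-01  4.50047025e-01 -2.78645722e-05]
 [ 4.50047025e-01  8.93004857e-01 -3.08288079e-05]
 [ 1.10087850e-05 -4.00706430e-05 -9.99999999e-01]] 0.09303644806074762 0.7
```

```bash
cat >> h.py <<'E'
def go(x,y,z,psi=None,roll=None):
    """print move to TCP (m) with tool y at world angle psi (deg), tool down"""
    s=manip.get_state(); R=np.array(s["ee_rot"]); d=np.array([x,y,z])-s["position"]
    cur=np.degrees(np.arctan2(R[1,1],R[0,1])); psi=cur if psi is None else psi
    c,n=np.cos(np.radians(psi)),np.sin(np.radians(psi))
    Rt=np.array([[-n,c,0],[c,n,0],[0,0,-1.]]); Rt[:,0]=np.cross(Rt[:,1],Rt[:,2])
    rv=cv2.Rodrigues(R.T@Rt)[0].ravel()
    print("row",(R.T@d/0.2).round(4),(rv/np.pi).round(4),"| pos",s["position"].round(4),"psi",round(cur,2),"dist mm",round(np.linalg.norm(d)*1000),"deg",np.degrees(np.linalg.norm(rv)).round(1),"w",round(s["gripper_width"],4),"F",s["contact_force"].round(1),"t",s["t"])
E
python3 - <<'E'
from h import *
T=np.load("topW.npy");S=np.load("sceneW.npy")
a=cv2.imread("pics/top0.png");b=cv2.imread("pics/scene0.png")
def sel(W,x,y,z):
    W=W.reshape(-1,3)
    with np.errstate(invalid='ignore'): return W[(W[:,0]>x[0])&(W[:,0]<x[1])&(W[:,1]>y[0])&(W[:,1]<y[1])&(W[:,2]>z[0])&(W[:,2]<z[1])]*1000
for z in range(0,96,6):
    p=sel(S,(.38,.49),(-.275,-.19),(z/1000,z/1000+.006))
    if len(p): print("jar z",z,len(p),"y",p[:,1].min().round(),p[:,1].max().round(),"xmax",p[:,0].max().round())
def ang(p):
    p=p[:,:2]; m=np.median(p,0); (vx,vy,x0,y0)=cv2.fitLine(p.astype(np.float32),cv2.DIST_HUBER,0,.01,.01).ravel()
    return np.degrees(np.arctan2(vy,vx)).round(2),x0.round(1),y0.round(1)
for nm,W,im in (("T",T,a),("S",S,b)):
    h=cv2.cvtColor(im,cv2.COLOR_BGR2HSV)
    with np.errstate(invalid='ignore'):
        reg=(abs(W[...,0]-.56)<.08)&(abs(W[...,1]-.27)<.08)
        teal=reg&(h[...,0]>80)&(h[...,0]<125)&(h[...,1]>70)&(W[...,2]>.03)
        coral=reg&((h[...,0]<10)|(h[...,0]>172))&(W[...,2]>.078)
    for k,m in (("teal",teal),("coral",coral)):
        p=W[m]*1000; print(nm,k,len(p),ang(p),cv2.minAreaRect(p[:,:2].astype(np.float32)))
    p=W[coral]*1000
    for lo,hi in ((84,100),(100,112),(112,124),(124,134),(134,146)):
        q=p[(p[:,2]>lo)&(p[:,2]<hi)]
        for t in (15,19):
            t=np.radians(t);u=q[:,:2]@[[np.cos(t),-np.sin(t)],[np.sin(t),np.cos(t)]]-np.array([563.3,265.5])@[[np.cos(t),-np.sin(t)],[np.sin(t),np.cos(t)]]
            print(lo,len(q),u.min(0).round(1),u.max(0).round(1),end=' ')
        print()
    print(nm,"card",ang(sel(W,(.48,.62),(.10,.16),(.1,.17))),"zmax",np.nanmax(sel(W,(.48,.62),(.10,.16),(.1,.17))[:,2]))
go(.46,.43,.23,-9.5)
E
```

```text
jar z 0 67 y -275.0 -190.0 xmax 490.0
jar z 6 4 y -258.0 -207.0 xmax 455.0
jar z 12 11 y -258.0 -206.0 xmax 461.0
jar z 18 25 y -260.0 -206.0 xmax 465.0
jar z 24 33 y -259.0 -209.0 xmax 468.0
jar z 30 25 y -258.0 -208.0 xmax 469.0
jar z 36 30 y -258.0 -207.0 xmax 466.0
jar z 42 35 y -259.0 -205.0 xmax 467.0
jar z 48 31 y -259.0 -209.0 xmax 469.0
jar z 54 37 y -258.0 -208.0 xmax 466.0
jar z 60 40 y -258.0 -207.0 xmax 464.0
jar z 66 31 y -254.0 -210.0 xmax 465.0
jar z 72 21 y -256.0 -209.0 xmax 463.0
jar z 78 29 y -255.0 -212.0 xmax 465.0
jar z 84 100 y -255.0 -210.0 xmax 463.0
jar z 90 31 y -254.0 -214.0 xmax 464.0
T teal 29 (np.float32(-73.04), np.float32(551.1), np.float32(295.7)) ((557.6355590820312, 274.4849853515625), (1.7492369413375854, 89.33133697509766), 17.060739517211914)
T coral 115 (np.float32(22.46), np.float32(566.8), np.float32(265.5)) ((562.115966796875, 264.78125), (51.434226989746094, 23.358346939086914), 18.03357696533203)
84 23 [-10.1 -12.5] [ 8.7 11.7] 84 23 [-10.9 -12.1] [ 8.  11.3] 
100 27 [-12.9  -9.6] [13.1 10.8] 100 27 [-12.9  -9.1] [13.3 10.1] 
112 19 [-16.
[... 490 characters left out ...]
2(563.7), np.float32(261.8)) ((563.2898559570312, 263.3695983886719), (50.79236602783203, 27.753007888793945), 16.282379150390625)
84 40 [-11.3 -16. ] [12.8 10.6] 84 40 [-11.4 -15.8] [13.1 10. ] 
100 44 [-18.  -12.1] [18.1 11.8] 100 44 [-18.3 -13. ] [17.9 12.2] 
112 40 [-19.9 -12.1] [23.7 11.4] 112 40 [-19.8 -13.3] [22.8 12.8] 
124 38 [-25.8 -12. ] [24.9  9.1] 124 38 [-26.4 -12.9] [24.3 10.5] 
134 22 [-24.  -11.2] [24.8 11.9] 134 22 [-24.6  -9.8] [24.7 10.2] 
S card (np.float32(-8.91), np.float32(561.5), np.float32(130.4)) zmax 149.8316200906125
row [-1.0863 -0.4199 -0.0018] [-0.      0.      0.4042] | pos [0.3038 0.6028 0.2296] psi 63.25 dist mm 233 deg 72.8 w 0.093 F [ 0.1  0.3 -0.9] t 0.7
```

```bash
R="";python3 -m handwheel '-1 -0.39 0 0 0 0.404;-1 -0.39 0 0 0 0.404;-1 -0.39 0 0 0 0.404;-1 -0.39 0 0 0 0.404;-1 -0.39 0 0 0 0.404;-1 -0.39 0 0 0 0.404;-1 -0.39 0 0 0 0.404' -1 25; python3 -c "
from h import *
go(.438,-.232,.23,-9.5)"
```

```text
t: 1.58
position: [0.4474, 0.443, 0.2297]
ee_rot: [[0.17, 0.985, 0.0], [0.985, -0.17, 0.0], [0.0, 0.0, -1.0]]
contact_force: [0.4, 0.4, 0.8]
gripper_width: 0.0931
grip_force: 0.0
row [-3.3338e+00  5.2770e-01 -1.6000e-03] [ 0.     -0.     -0.0016] | pos [0.4474 0.443  0.2297] psi -9.79 dist mm 675 deg 0.3 w 0.0931 F [0.4 0.4 0.8] t 1.575
```

```bash
python3 -m handwheel '-1 0.16 0 0 0 0;-1 0.16 0 0 0 0;-1 0.16 0 0 0 0;-1 0.16 0 0 0 0' >/dev/null; python3 -m handwheel '-1 0.16 0 0 0 0;-1 0.16 0 0 0 0;-1 0.16 0 0 0 0;-1 0.16 0 0 0 0' >/dev/null;  python3 -m handwheel '-1 0.16 0 0 0 0;-1 0.16 0 0 0 0;-1 0.16 0 0 0 0;-1 0.16 0 0 0 0' ; python3 -c "
from h import *
go(.4385,-.2322,.14,-9.5)"
```

```text
t: 3.08
position: [0.4435, -0.1665, 0.2294]
ee_rot: [[0.167, 0.986, -0.0], [0.986, -0.167, 0.0], [0.0, -0.0, -1.0]]
contact_force: [0.3, -0.2, -0.0]
gripper_width: 0.0929
grip_force: 0.0
row [-0.328   0.0304  0.447 ] [-0.0001 -0.     -0.0006] | pos [ 0.4435 -0.1665  0.2294] psi -9.61 dist mm 111 deg 0.1 w 0.0929 F [ 0.3 -0.2 -0. ] t 3.075
```

```bash
python3 -m handwheel '-0.328 0.03 0.2 0 0 0;-0.328 0.03 0.2 0 0 0;-0.328 0.03 0.45 0 0 0;-0.328 0.03 0.65 0 0 0;-0.328 0.03 0.775 0 0 0;-0.328 0.03 0.775 0 0 0;-0.328 0.03 0.775 0 0 0' - 25; python3 -m handwheel '0 0 0 0 0 0;0 0 0 0 0 0;0 0 0 0 0 0;0 0 0 0 0 0;0 0 0 0 0 0' 1 25; python3 -c "
from h import *
go(.4385,-.2322,.075,-9.5)"
```

```text
t: 3.95
position: [0.4394, -0.2298, 0.0762]
ee_rot: [[0.164, 0.987, 0.001], [0.987, -0.164, -0.001], [-0.0, 0.002, -1.0]]
contact_force: [-0.7, -0.5, 0.8]
gripper_width: 0.0928
grip_force: 0.0
t: 4.58
position: [0.4382, -0.2302, 0.0747]
ee_rot: [[0.165, 0.986, -0.0], [0.986, -0.165, 0.0], [-0.0, -0.0, -1.0]]
contact_force: [1.3, -0.0, 1.3]
gripper_width: 0.048
grip_force: 25.6
row [-0.0095  0.0029 -0.0014] [-0.0002  0.      0.0002] | pos [ 0.4382 -0.2302  0.0747] psi -9.47 dist mm 2 deg 0.0 w 0.048 F [ 1.3 -0.   1.3] t 4.575
```

```bash
python3 -m handwheel '0 0 -0.3 0 0 0;0 0 -0.55 0 0 0;0.3 0.1 -0.6 0 0 0;0.6 0.2 -0.6 0 0 0;0.8 0.26 -0.6 0 0 0;0.8 0.26 -0.6 0 0 0;0.8 0.26 -0.6 0 0 0;0.8 0.26 -0.6 0 0 0' - 25; python3 - <<'E'
from h import *
go(.5273,-.0221,.195,-9.45)
t=np.radians(-9.45); B=np.array([[np.cos(t),-np.sin(t)],[np.sin(t),np.cos(t)]])
for n in ("top","scene"):
    c=manip.camera(n); W=cloud(c).reshape(-1,3)*1000; L=W.copy(); L[:,:2]=(W[:,:2]-[536.4,32.6])@B
    np.save(n+"L.npy",L)
    with np.errstate(invalid='ignore'):
        r=L[(abs(L[:,2]-50)<4)&(abs(L[:,0])<50)&(L[:,1]>-100)&(L[:,1]<98)]
        print(n,"rim x",np.percentile(r[:,0],[1,99]).round(1),"y",np.percentile(r[:,1],[1,99]).round(1),"z",np.median(r[:,2]))
        for s,e in ((-80,-10),(20,85)):
            q=r[(r[:,1]>s)&(r[:,1]<e)]; print("  y",s,e,"left",np.percentile(q[q[:,0]<0][:,0],[2,50,98]).round(1),"right",np.percentile(q[q[:,0]>0][:,0],[2,50,98]).round(1))
        q=r[(abs(r[:,0])<28)]; q1=q[q[:,1]<-60][:,1]; q2=q[(q[:,1]>0)&(q[:,1]<40)][:,1]; print("  end",np.percentile(q1,[2,50,98]).round(1),"part",np.percentile(q2,[2,50,98]).round(1))
        j=W[(abs(W[:,0]-515)<60)&(W[:,1]<10)&(W[:,1]>-150)&(W[:,2]>100)&(W[:,2]<180)]
        print("  jar pts",len(j),cv2.minAreaRect(j[:,:2].astype(np.float32)) if len(j)>3 else '',j.min(0),j.max(0))
    save(c,n+"1.png",(220,130,470,290) if n=="top" else (200,110,450,270),3)
E
```

```text
t: 5.58
position: [0.5157, -0.0817, 0.1945]
ee_rot: [[0.166, 0.986, -0.0], [0.986, -0.166, -0.0], [-0.0, -0.0, -1.0]]
contact_force: [0.1, 1.2, -3.2]
gripper_width: 0.0477
grip_force: 25.2
row [ 0.3037  0.0079 -0.0025] [-0.0001  0.     -0.0005] | pos [ 0.5157 -0.0817  0.1945] psi -9.53 dist mm 61 deg 0.1 w 0.0477 F [ 0.1  1.2 -3.2] t 5.575
top rim x [-38.1  37.8] y [-76.6  91.4] z 49.931020724001165
  y -80 -10 left [-38.4 -35.9 -33.3] right [32.8 34.4 37.4]
  y 20 85 left [-38.1 -22.7  -2.1] right [ 0.4 26.5 37.9]Traceback (most recent call last):
  File "<stdin>", line 12, in <module>
    return _quantile_unchecked(
        a, q, axis, out, overwrite_input, method, keepdims, weights)
    return _ureduce(a,
                    func=_quantile_ureduce_func,
    ...<5 lines>...
                    overwrite_input=overwrite_input,
                    method=method)
    r = func(a, **kwargs)
    result = _quantile(arr,
                       quantiles=q,
    ...<2 lines>...
                       out=out,
                       weights=wgt)
    slices_having_nans = np.isnan(arr[-1, ...])
                                  ~~~^^^^^^^^^
IndexError: index -1 is out of bounds for axis 0 with size 0
```

```bash
python3 - <<'E'
from h import *
t=np.radians(-9.45); B=np.array([[np.cos(t),-np.sin(t)],[np.sin(t),np.cos(t)]])
for n in ("top","scene"):
    W=np.load(n+"W.npy").reshape(-1,3)*1000; L=W.copy(); L[:,:2]=(W[:,:2]-[536.4,32.6])@B
    with np.errstate(invalid='ignore'):
        r=L[(abs(L[:,2]-50)<4)&(abs(L[:,0])<28)]
        print(n,"end",np.sort(r[(r[:,1]<-70)&(r[:,1]>-110)][:,1]).round(1)[[0,1,3,-4,-2,-1]],"part",np.sort(r[(r[:,1]>0)&(r[:,1]<30)][:,1]).round(1)[[0,1,3,-4,-2,-1]])
c=manip.camera("scene"); W=cloud(c)*1000; save(c,"s1.png",(230,120,430,250),4)
with np.errstate(invalid='ignore'):
    j=W[(abs(W[...,0]-515)<60)&(W[...,1]<0)&(W[...,1]>-150)&(W[...,2]>112)&(W[...,2]<175)]
R=cv2.minAreaRect(j[:,:2].astype(np.float32));print(len(j),R)
for z in range(112,176,8):
    q=j[abs(j[:,2]-z)<4]; 
    if len(q): print(z,len(q),q.min(0).round(1),q.max(0).round(1))
E
```

```text
top end [-90.7 -90.7 -90.2 -86.6 -86.1 -86.1] part [11.9 12.  12.4 29.4 29.8 30. ]
scene end [-90.9 -90.3 -89.8 -86.9 -86.5 -86.1] part [11.6 11.7 12.1 24.4 26.8 28.2]
319 ((532.432861328125, -89.71463775634766), (53.17477798461914, 27.855592727661133), 73.80770111083984)
120 15 [ 523.7 -109.9  117.9] [545.3 -62.5 123.9]
128 45 [ 518.  -111.5  124. ] [544.6 -62.  131.8]
136 45 [ 520.2 -111.7  132.2] [546.6 -62.4 139.8]
144 49 [ 521.6 -112.   140.3] [546.5 -62.3 147.6]
152 45 [ 515.3 -112.4  148.1] [545.3 -62.1 155.9]
160 55 [ 515.9 -112.2  156.3] [546.1 -60.7 163.7]
168 50 [ 511.8 -111.9  164. ] [545.7 -61.  171.9]
```

View pics/s1.png

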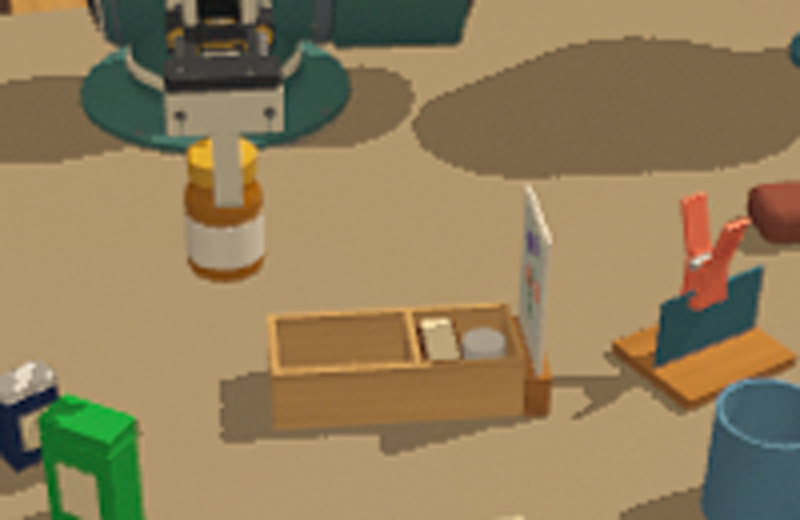

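```bash
python3 - <<'E'
from h import *
s=manip.get_state(); p=s["position"]; R=np.array(s["ee_rot"]); print(p.round(4))
c=manip.camera("scene"); W=cloud(c); L=(W-p)@R*1000
f,cx,cy=K(c); 
q=cv2.projectPoints(p+ (R@np.array([[0,.03,0],[0,0.03,.011],[0,.03,-.05],[-.027,0,.03],[.027,0,.03]]).T).T,np.array(c["rvec"]),np.array(c["tvec"]),np.array([[f,0,cx],[0,f,cy],[0,0,1]]),None)[0];print(q.reshape(-1,2).round(1))
for v in range(140,195,3):
    with np.errstate(invalid='ignore'): m=(abs(L[v,:,0])<50)&(abs(L[v,:,1])<60)
    u=np.where(m)[0]
    if len(u): print(v,u.min(),u.max(),"L x",L[v,u,0].min().round(1),L[v,u,0].max().round(1),"y",np.median(L[v,u,1]).round(1),"z",np.median(L[v,u,2]).round(1), ' '.join('%d'%h for h in c["img"][v,u,2]))
E
```

```text
[ 0.5158 -0.0817  0.1947]
[[286.6 167.6]
 [286.8 171.2]
 [285.7 150.8]
 [276.9 172.1]
 [296.5 171.2]]
155 280 291 L x -16.0 14.0 y 40.5 z -43.3 29 29 63 108 116 117 116 115 117 112 80 72
158 277 294 L x -24.3 21.5 y 3.9 z -14.8 35 45 50 46 42 62 109 118 116 115 117 117 115 93 39 45 61 97
161 277 294 L x -24.7 21.1 y 20.0 z -15.2 26 33 40 45 42 55 93 118 116 117 116 116 114 83 36 34 47 88
164 277 293 L x -25.2 17.8 y 24.4 z -8.4 66 26 31 35 32 40 84 118 117 115 116 117 115 97 29 30 59
167 277 295 L x -25.8 23.2 y 19.6 z 3.6 16 21 24 14 17 23 69 121 116 116 116 116 114 84 19 18 6 27 80
170 276 295 L x -29.1 22.7 y 22.9 z 11.3 42 24 18 23 23 23 25 66 117 110 111 110 106 107 97 14 18 22 31 61
173 276 295 L x -29.7 22.4 y 23.6 z 20.3 72 33 19 25 16 24 25 22 25 25 25 29 27 25 23 24 15 29 82 126
176 276 295 L x -30.1 22.0 y 23.9 z 29.8 108 115 123 129 108 71 64 64 51 53 62 75 67 85 112 142 143 144 149 147
179 277 295 L x -27.8 21.6 y 24.1 z 38.7 112 118 120 122 123 124 128 128 126 128 125 127 127 132 135 138 140 146 146
182 277 295 L x -28.3 21.4 y 25.0 z 48.1 113 117 120 122 124 125 127 128 126 127 126 127 126 131 136 137 141 149 145
185 277 295 L x -29.0 21.0 y 24.9 z 58.4 33 79 117 122 125 127 127 129 129 128 127 126 130 132 132 136 123 34 56
188 279 293 L x -23.8 14.9 y 25.5 z 66.7 35 17 15 11 14 16 10 16 17 9 14 19 38 62
```

```bash
python3 -c "
from h import *
go(.5277,-.0197,.195,-9.45)"; python3 -m handwheel '0.313 0.007 0 0 0 0;0.313 0.007 0 0 0 0;0.313 0.007 0.1 0 0 0;0.313 0.007 0.3 0 0 0;0.313 0.007 0.45 0 0 0;0.313 0.007 0.45 0 0 0;0.313 0.007 0.45 0 0 0' ;python3 -c "
from h import *
go(.5277,-.0197,.081,-9.45)"
```

```text
row [ 0.3152  0.0073 -0.0015] [ 0.     -0.     -0.0005] | pos [ 0.5158 -0.0816  0.1947] psi -9.54 dist mm 63 deg 0.1 w 0.0477 F [ 0.5 -1.1 -2.1] t 5.725
t: 6.6
position: [0.528, -0.0201, 0.1055]
ee_rot: [[0.165, 0.986, 0.001], [0.986, -0.165, -0.0], [-0.0, 0.001, -1.0]]
contact_force: [0.3, 0.4, -2.4]
gripper_width: 0.048
grip_force: 25.1
row [ 0.0015 -0.0017  0.1223] [ 0.0003  0.     -0.0004] | pos [ 0.528  -0.0201  0.1055] psi -9.52 dist mm 24 deg 0.1 w 0.048 F [ 0.3  0.4 -2.4] t 6.6
```

Jar is entering the gap with no side force. I'll go down gently.

```bash
python3 -m handwheel '0 0 0.06 0 0 0;0 0 0.1 0 0 0;0 0 0.12 0 0 0;0 0 0.12 0 0 0;0 0 0.12 0 0 0'; python3 -m handwheel '0 0 0.006 0 0 0;0 0 0.008 0 0 0;0 0 0.008 0 0 0'
```

```text
t: 7.22
position: [0.5278, -0.0194, 0.0808]
ee_rot: [[0.164, 0.986, 0.0], [0.986, -0.164, -0.0], [-0.0, 0.0, -1.0]]
contact_force: [0.1, 0.4, -2.2]
gripper_width: 0.0481
grip_force: 25.3
t: 7.6
position: [0.528, -0.0193, 0.0799]
ee_rot: [[0.164, 0.986, 0.001], [0.986, -0.164, 0.0], [0.0, 0.001, -1.0]]
contact_force: [-3.5, 0.8, 6.6]
gripper_width: 0.0481
grip_force: 25.4
```

```bash
python3 -m handwheel '0 0 0 0 0 0;0 0 0 0 0 0;0 0 0 0 0 0;0 0 0 0 0 0' -0.6; python3 -m handwheel '0 0 -0.2 0 0 0;0 0 -0.5 0 0 0;0 0 -0.75 0 0 0;-0.2 0 -0.75 0 0 0;-0.5 0 -0.75 0 0 0;-0.8 0 -0.75 0 0 0;-1 0 -0.75 0 0 0;-1 0.3 -0.75 0 0 0;-1 0.3 -0.75 0 0 0' -1; python3 - <<'E'
from h import *
go(.600,-.3073,.2,3.5)
for n in ("top","scene"):
    c=manip.camera(n); W=cloud(c)*1000
    t=np.radians(-9.45); B=np.array([[np.cos(t),-np.sin(t)],[np.sin(t),np.cos(t)]])
    L=W.copy(); L[...,:2]=(W[...,:2]-[536.4,32.6])@B
    with np.errstate(invalid='ignore'): j=L[(abs(L[...,0])<40)&(L[...,1]<12)&(L[...,1]>-100)&(L[...,2]>75)&(L[...,2]<110)]
    if len(j): print(n,len(j),j.min(0).round(1),j.max(0).round(1),"topz",np.percentile(j[:,2],90).round(1),cv2.minAreaRect(j[:,:2].astype(np.float32)))
    with np.errstate(invalid='ignore'): p=W[(abs(W[...,0]-600)<45)&(abs(W[...,1]+307)<35)&(W[...,2]>85)&(W[...,2]<110)]
    print("tin",len(p),cv2.minAreaRect(p[:,:2].astype(np.float32)))
E
```

```text
t: 8.1
position: [0.5277, -0.0194, 0.079]
ee_rot: [[0.165, 0.986, -0.0], [0.986, -0.165, -0.0], [-0.0, -0.0, -1.0]]
contact_force: [0.2, -0.4, -0.4]
gripper_width: 0.074
grip_force: 0.0
t: 9.22
position: [0.5557, -0.2274, 0.2266]
ee_rot: [[0.165, 0.986, -0.003], [0.986, -0.165, 0.002], [0.001, -0.003, -1.0]]
contact_force: [0.3, 0.8, -0.8]
gripper_width: 0.0932
grip_force: 0.0
row [-0.3574  0.2846  0.1318] [-0.001  -0.0005 -0.0722] | pos [ 0.5557 -0.2274  0.2266] psi -9.5 dist mm 95 deg 13.0 w 0.0932 F [ 0.3  0.8 -0.8] t 9.225
top 200 [-22.7 -77.9  81.7] [ 23.6 -31.1 102. ] topz 98.7 ((-0.043701171875, -54.242347717285156), (46.218505859375, 45.621253967285156), 9.341196060180664)
tin 0 ((0.0, 0.0), (0.0, 0.0), 0.0)
scene 194 [-20.2 -78.8  75. ] [ 27.9 -32.3  96.9] topz 95.3 ((4.040840148925781, -55.27789306640625), (47.06066131591797, 46.699432373046875), 3.159106731414795)
tin 195 ((601.5152587890625, -307.67120361328125), (58.083744049072266, 31.486425399780273), 3.287580966949463)
```

```bash
python3 -m handwheel '-0.355 0.28 0.1 0 0 -0.073;-0.357 0.284 0.13 0 0 -0.073;-0.357 0.284 0.13 0 0 -0.073;-0.357 0.284 0.13 0 0 -0.073;-0.357 0.284 0.13 0 0 -0.073'; python3 -c "
from h import *
go(.6003,-.3074,.066,3.6)"
```

```text
t: 9.95
position: [0.5981, -0.3055, 0.2043]
ee_rot: [[-0.064, 0.998, 0.001], [0.998, 0.064, -0.001], [-0.001, 0.001, -1.0]]
contact_force: [0.2, -0.5, 0.3]
gripper_width: 0.0934
grip_force: 0.0
row [-0.0098  0.0096  0.6917] [0.0004 0.0003 0.0005] | pos [ 0.5981 -0.3055  0.2043] psi 3.69 dist mm 138 deg 0.1 w 0.0934 F [ 0.2 -0.5  0.3] t 9.95
```

```bash
python3 -m handwheel '-0.009 0.009 0.25 0 0 0;-0.009 0.009 0.5 0 0 0;-0.009 0.009 0.67 0 0 0;-0.009 0.009 0.692 0 0 0;-0.009 0.009 0.692 0 0 0'; python3 -m handwheel '0 0 0 0 0 0;0 0 0 0 0 0;0 0 0 0 0 0;0 0 0 0 0 0;0 0 0 0 0 0' 1 20; python3 -m handwheel '0 0 -0.2 0 0 0;0 0 -0.5 0 0 0;0 0 -0.65 0 0 0;0 0 -0.65 0 0 0'; python3 - <<'E'
from h import *
t=np.radians(-9.45); u=np.array([-np.sin(t),np.cos(t)]); g=np.array([.5364,.0326])-.008*u; print(g)
go(*g,.2,-9.45)
E
```

```text
t: 10.58
position: [0.6007, -0.308, 0.0664]
ee_rot: [[-0.064, 0.998, 0.001], [0.998, 0.064, -0.001], [-0.001, 0.001, -1.0]]
contact_force: [0.0, -0.4, 0.7]
gripper_width: 0.0934
grip_force: 0.0
t: 11.2
position: [0.6002, -0.308, 0.0648]
ee_rot: [[-0.064, 0.998, -0.0], [0.998, 0.064, -0.0], [-0.0, -0.0, -1.0]]
contact_force: [-1.6, 0.2, 0.9]
gripper_width: 0.0559
grip_force: 20.0
t: 11.7
position: [0.6009, -0.3084, 0.1971]
ee_rot: [[-0.064, 0.998, 0.003], [0.998, 0.064, -0.002], [-0.002, 0.003, -1.0]]
contact_force: [-0.2, 0.3, -3.1]
gripper_width: 0.0558
grip_force: 20.0
[0.53508651 0.02470857]
row [ 1.6829 -0.2215 -0.0189] [0.0011 0.0005 0.0729] | pos [ 0.6009 -0.3084  0.1971] psi 3.67 dist mm 340 deg 13.1 w 0.0558 F [-0.2  0.3 -3.1] t 11.7
```

```bash
python3 -m handwheel '0.3 -0.05 0 0 0 0;0.6 -0.1 0 0 0 0.04;0.85 -0.2 0 0 0 0.073;0.85 -0.22 0 0 0 0.073;0.85 -0.22 0 0 0 0.073;0.85 -0.22 0 0 0 0.073'; python3 - <<'E'
from h import *
go(.5351,.0247,.2,-9.45)
E
```

```text
t: 12.45
position: [0.5456, -0.142, 0.1938]
ee_rot: [[0.165, 0.986, -0.001], [0.986, -0.165, 0.0], [0.0, -0.001, -1.0]]
contact_force: [-0.5, 0.1, -1.6]
gripper_width: 0.0557
grip_force: 20.0
row [ 0.8135 -0.189  -0.0308] [-0.0003 -0.     -0.0002] | pos [ 0.5456 -0.142   0.1938] psi -9.49 dist mm 167 deg 0.1 w 0.0557 F [-0.5  0.1 -1.6] t 12.45
```

```bash
python3 -m handwheel '0.3 -0.1 -0.03 0 0 0;0.6 -0.19 -0.03 0 0 0;0.81 -0.19 -0.03 0 0 0;0.813 -0.189 -0.03 0 0 0;0.813 -0.189 -0.03 0 0 0;0.813 -0.189 -0.03 0 0 0'; python3 - <<'E'
from h import *
go(.5351,.0247,.094,-9.45)
s=manip.get_state(); p=s["position"]; R=np.array(s["ee_rot"])
c=manip.camera("scene"); W=cloud(c); L=(W-p)@R*1000
for z in range(10,66,6):
    with np.errstate(invalid='ignore'): q=L[(abs(L[...,0])<30)&(abs(L[...,1])<50)&(abs(L[...,2]-z)<3)]
    if len(q): print(z,len(q),q.min(0).round(1),q.max(0).round(1))
save(c,"s2.png",(250,120,400,240),5)
E
```

```text
t: 13.2
position: [0.535, 0.0242, 0.2004]
ee_rot: [[0.166, 0.986, -0.0], [0.986, -0.166, -0.0], [-0.0, -0.0, -1.0]]
contact_force: [-0.0, 0.2, -2.8]
gripper_width: 0.0555
grip_force: 20.0
row [2.50e-03 4.00e-04 5.32e-01] [-0.0001  0.0001 -0.0005] | pos [0.535  0.0242 0.2004] psi -9.55 dist mm 106 deg 0.1 w 0.0555 F [-0.   0.2 -2.8] t 13.2
10 14 [-16.1   2.7   7.3] [14.3 37.6 12.4]
16 23 [-15.8   3.   13.4] [14.3 34.5 18.9]
22 24 [-15.9   2.   19.2] [14.9 32.5 24.8]
28 24 [-15.8   2.3  25. ] [14.5 32.8 31. ]
34 25 [-16.3   2.   31. ] [14.8 34.4 36.8]
40 25 [-15.2  23.4  37.1] [14.6 33.2 42.8]
46 24 [-15.6   1.6  43.2] [14.7 32.9 49. ]
52 23 [-15.5   0.8  49.7] [14.7 31.1 54.9]
58 24 [-15.4  -4.7  55.6] [15.2 31.9 60.9]
64 17 [-15.6  -3.2  61.1] [15.4 31.  65.8]
```

View pics/s2.png

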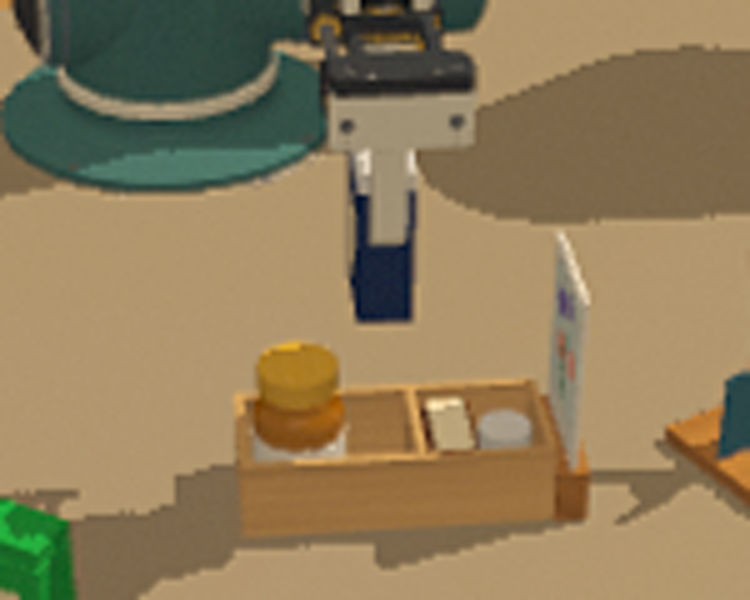

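The tin hangs vertical and centred at (383,250), and the jar stands upright in the left of the gap at (298,400). I'll lower the tin.

```bash
python3 -m handwheel '0.003 0 0.15 0 0 0;0.003 0 0.35 0 0 0;0.003 0 0.45 0 0 0;0.003 0 0.5 0 0 0;0.003 0 0.55 0 0 0;0.003 0 0.55 0 0 0'; python3 -m handwheel '0 0 0.05 0 0 0;0 0 0.09 0 0 0;0 0 0.1 0 0 0;0 0 0.1 0 0 0'; python3 -c "
from h import *
go(.5351,.0247,.0695,-9.45)"
```

```text
t: 14.0
position: [0.535, 0.026, 0.0907]
ee_rot: [[0.165, 0.986, -0.0], [0.986, -0.165, -0.0], [-0.0, -0.0, -1.0]]
contact_force: [-0.9, 0.5, -1.1]
gripper_width: 0.0559
grip_force: 20.0
t: 14.5
position: [0.5349, 0.026, 0.0706]
ee_rot: [[0.164, 0.986, -0.0], [0.986, -0.164, -0.0], [-0.0, -0.0, -1.0]]
contact_force: [0.1, -0.6, -0.9]
gripper_width: 0.0558
grip_force: 20.0
row [-0.0065  0.002   0.0053] [-0.0001  0.     -0.0001] | pos [0.5349 0.026  0.0706] psi -9.46 dist mm 2 deg 0.0 w 0.0558 F [ 0.1 -0.6 -0.9] t 14.5
```

```bash
python3 -m handwheel '0 0 0.004 0 0 0;0 0 0.007 0 0 0;0 0 0.007 0 0 0'; python3 -m handwheel '0 0 0 0 0 0;0 0 0 0 0 0;0 0 0 0 0 0;0 0 0 0 0 0' -0.6;  python3 -m handwheel '0 0 -0.2 0 0 0;0 0 -0.5 0 0 0;0 0 -0.8 0 0 0;0 0 -1 0 0 0;0 0 -1 0 0 0' -1; python3 -c "
from h import *
go(.5629,.2652,.26,17)
s=manip.get_state();print(s['joint_pos'])"
```

```text
t: 14.88
position: [0.5351, 0.0261, 0.0697]
ee_rot: [[0.164, 0.986, 0.0], [0.986, -0.164, 0.0], [0.0, 0.0, -1.0]]
contact_force: [-2.9, -0.3, 4.9]
gripper_width: 0.0561
grip_force: 20.0
t: 15.38
position: [0.535, 0.026, 0.0692]
ee_rot: [[0.164, 0.986, -0.0], [0.986, -0.164, 0.0], [0.0, -0.0, -1.0]]
contact_force: [-0.3, -0.7, 0.7]
gripper_width: 0.0743
grip_force: 0.0
t: 16.0
position: [0.5358, 0.026, 0.2727]
ee_rot: [[0.164, 0.986, 0.005], [0.986, -0.164, -0.0], [0.001, 0.005, -1.0]]
contact_force: [-0.1, -0.2, -0.3]
gripper_width: 0.0927
grip_force: 0.0
row [ 1.2019 -0.0631  0.0642] [ 1.60e-03  1.00e-04 -1.47e-01] | pos [0.5358 0.026  0.2727] psi -9.47 dist mm 241 deg 26.5 w 0.0927 F [-0.1 -0.2 -0.3] t 16.0
[ 9.92769491e-04 -1.98940823e-01  1.67791003e+00 -1.84003727e-05
  1.65753282e+00  1.66195189e-01]
```

```bash
python3 -m handwheel '0.3 0 0 0 0 0;0.6 -0.03 0.03 0 0 -0.07;0.9 -0.05 0.06 0 0 -0.147;1 -0.06 0.06 0 0 -0.147;1 -0.06 0.06 0 0 -0.147;1 -0.06 0.06 0 0 -0.147'; python3 - <<'E'
from h import *
c=manip.camera("scene"); save(c,"s3.png",(270,130,440,240),4.6)
go(.5629,.2652,.2,17)
t=np.radians(17); B=np.array([[np.cos(t),-np.sin(t)],[np.sin(t),np.cos(t)]])
h=cv2.cvtColor(c["img"],cv2.COLOR_RGB2HSV)
W=cloud(c)*1000; L=W.copy(); L[...,:2]=(W[...,:2]-[562.9,265.2])@B
with np.errstate(invalid='ignore'):
  for k,m in (("coral",((h[...,0]<10)|(h[...,0]>172))&(W[...,2]>60)&(abs(L[...,0])<40)&(abs(L[...,1])<25)),("teal",(h[...,0]>80)&(h[...,0]<125)&(h[...,1]>70)&(W[...,2]>30)&(abs(L[...,0])<20)&(abs(L[...,1])<70))):
    p=L[m]; print(k,len(p),np.percentile(p,[1,50,99],axis=0).round(1))
E
```

```text
t: 16.75
position: [0.5559, 0.2246, 0.2566]
ee_rot: [[-0.29, 0.957, -0.001], [0.957, 0.29, -0.0], [-0.0, -0.001, -1.0]]
contact_force: [0.3, 0.4, 0.8]
gripper_width: 0.0934
grip_force: 0.0
row [0.1855 0.0924 0.2845] [-0.0001  0.0001 -0.0008] | pos [0.556  0.2244 0.2569] psi 16.86 dist mm 70 deg 0.1 w 0.0933 F [ 0.1  0.2 -1.1] t 16.8
coral 269 [[-22.  -21.   61.5]
 [  5.7  -4.  104.8]
 [ 26.7  13.4 369.8]]
teal 323 [[ -4.7 -68.4  30.9]
 [  2.3  -8.3  59.1]
 [ 19.2  54.5 588.2]]
```

View pics/s3.png

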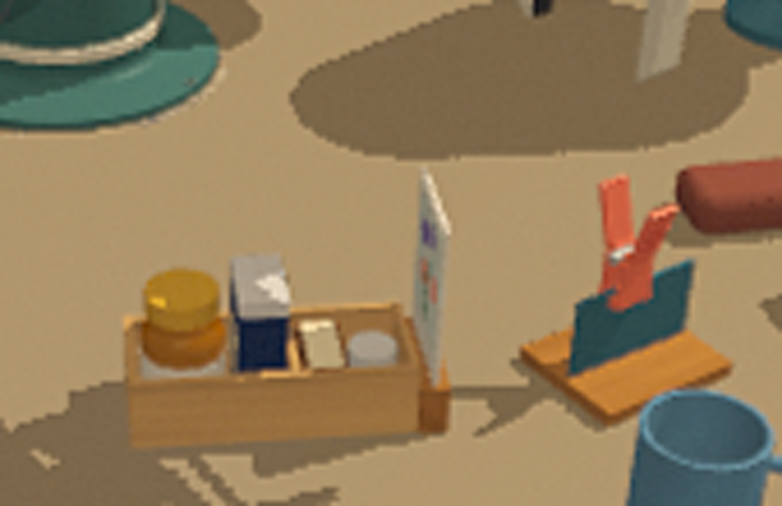

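Jar (180,320) and tin (262,310) both stand upright in the gap, and the clip (635,245) is still on the rack panel. Next is the clip.

```bash
python3 -m handwheel '0.185 0.092 0.1 0 0 0;0.186 0.093 0.28 0 0 0;0.186 0.093 0.28 0 0 0;0.186 0.093 0.28 0 0 0;0.186 0.093 0.28 0 0 0'; python3 -c "
from h import *
go(.5629,.2652,.121,17)"
```

```text
t: 17.42
position: [0.5635, 0.2659, 0.2031]
ee_rot: [[-0.291, 0.957, 0.002], [0.957, 0.291, 0.001], [0.0, 0.002, -1.0]]
contact_force: [-0.1, 0.8, -0.0]
gripper_width: 0.0931
grip_force: 0.0
row [-0.0029 -0.0047  0.4107] [ 0.0007 -0.0001 -0.0003] | pos [0.5635 0.2659 0.2031] psi 16.94 dist mm 82 deg 0.1 w 0.0931 F [-0.1  0.8 -0. ] t 17.425
```

```bash
python3 -m handwheel '-0.003 -0.003 0.2 0 0 0;-0.003 -0.003 0.35 0 0 0;-0.003 -0.003 0.41 0 0 0;-0.003 -0.003 0.41 0 0 0;-0.003 -0.003 0.41 0 0 0'; python3 -m handwheel '0 0 0 0 0 0;0 0 0 0 0 0;0 0 0 0 0 0;0 0 0 0 0 0;0 0 0 0 0 0;0 0 0 0 0 0;0 0 0 0 0 0;0 0 0 0 0 0' 1 30; python3 -c "
from h import *
go(.5629,.2652,.121,17)"
```

```text
t: 18.05
position: [0.5632, 0.2658, 0.121]
ee_rot: [[-0.292, 0.956, 0.002], [0.956, 0.292, 0.001], [0.0, 0.002, -1.0]]
contact_force: [0.3, -0.5, 0.2]
gripper_width: 0.0931
grip_force: 0.0
t: 19.05
position: [0.5625, 0.2656, 0.1192]
ee_rot: [[-0.292, 0.956, -0.0], [0.956, 0.292, -0.0], [0.0, -0.0, -1.0]]
contact_force: [-0.3, 0.4, -0.4]
gripper_width: 0.0234
grip_force: 30.0
row [-0.0023  0.0014 -0.0089] [-0. -0. -0.] | pos [0.5625 0.2656 0.1192] psi 17.0 dist mm 2 deg 0.0 w 0.0234 F [-0.3  0.4 -0.4] t 19.05
```

```bash
python3 -m handwheel '0 0 -0.1 0 0 0;0 0 -0.3 0 0 0;0 0 -0.6 0 0 0;0 0 -0.8 0 0 0;0 0 -0.8 0 0 0;0 0 -0.8 0 0 0' - 30; python3 - <<'E'
from h import *
go(.5531,.1327,.28,80.5)
s=manip.get_state(); p=s["position"]; R=np.array(s["ee_rot"])
for n in ("scene","top"):
    c=manip.camera(n); W=cloud(c); L=(W-p)@R*1000
    if n=="scene": save(c,"s4.png",(330,100,450,210),6)
    for z in range(0,76,6):
        with np.errstate(invalid='ignore'): q=L[(abs(L[...,0])<30)&(abs(L[...,1])<40)&(abs(L[...,2]-z)<3)]
        if len(q): print(n,z,len(q),q.min(0).round(1),q.max(0).round(1))
E
```

```text
t: 19.8
position: [0.5624, 0.2655, 0.2794]
ee_rot: [[-0.292, 0.956, 0.0], [0.956, 0.292, 0.0], [0.0, 0.0, -1.0]]
contact_force: [-0.1, 0.8, -0.4]
gripper_width: 0.0232
grip_force: 30.0
row [-0.6214 -0.2384 -0.0033] [ 0.     -0.     -0.3528] | pos [0.5624 0.2655 0.2794] psi 17.0 dist mm 133 deg 63.5 w 0.0232 F [-0.1  0.8 -0.4] t 19.8
scene 0 41 [-12.4 -24.   -2.8] [ 9.4 30.   3. ]
scene 6 29 [-11.5 -17.7   3. ] [ 6.6 27.   8.9]
scene 12 18 [-11.4 -12.7   9.1] [ 1.1 21.  14.6]
scene 18 25 [-12.3  -7.   15.2] [11.8 14.7 20.8]
scene 24 23 [-16.3  -9.   21.5] [ 6.2 15.1 26.9]
scene 30 29 [-15.7  -7.2  27.2] [14.8 12.8 33. ]
scene 36 23 [-14.7  -7.7  33.2] [12.6 13.8 38.5]
scene 42 27 [-14.4 -12.3  39.2] [13.  17.5 45. ]
scene 48 26 [-13.4 -12.1  45.1] [16.8 18.  50.9]
scene 54 34 [-15.8 -14.3  51.2] [13.4 20.1 56.6]
scene 60 33 [-16.6 -17.9  57. ] [12.8 21.6 62.9]
scene 66 3 [ -0.3 -13.9  63.2] [12.4 17.4 65.3]
```

View pics/s4.png

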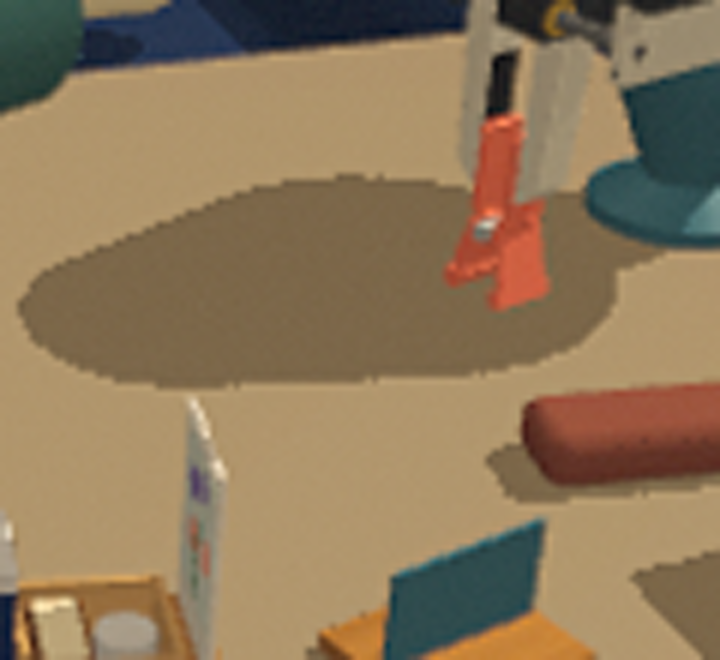

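Clip is held and open at (495,220), and the rack is empty. Moving over the card, high.

```bash
python3 -m handwheel '-0.1 -0.05 0 0 0 -0.06;-0.2 -0.1 0 0 0 -0.12;-0.3 -0.15 0 0 0 -0.18;-0.4 -0.18 0 0 0 -0.24;-0.5 -0.2 0 0 0 -0.3;-0.62 -0.238 0 0 0 -0.353;-0.622 -0.238 0 0 0 -0.353;-0.622 -0.238 0 0 0 -0.353;-0.622 -0.238 0 0 0 -0.353;-0.622 -0.238 0 0 0 -0.353' - 30; python3 - <<'E'
from h import *
go(.5531,.1325,.201,80.5)
s=manip.get_state(); p=s["position"]; R=np.array(s["ee_rot"])
for n in ("scene",):
    c=manip.camera(n); W=cloud(c); L=(W-p)@R*1000
    save(c,"s5.png",(320,110,410,220),6)
    for z in list(range(24,70,6))+list(range(126,170,6)):
        with np.errstate(invalid='ignore'): q=L[(abs(L[...,0])<45)&(abs(L[...,1])<40)&(abs(L[...,2]-z)<3)]
        if len(q): print(n,z,len(q),q.min(0).round(1),q.max(0).round(1),np.median(q,0).round(1))
E
```

```text
t: 21.15
position: [0.5533, 0.1332, 0.2791]
ee_rot: [[-0.986, 0.165, -0.0], [0.165, 0.986, 0.0], [0.0, -0.0, -1.0]]
contact_force: [0.2, 0.6, -0.3]
gripper_width: 0.0235
grip_force: 30.0
row [ 0.0004 -0.0036  0.3905] [-0.     -0.0001  0.0001] | pos [0.5533 0.1332 0.2791] psi 80.52 dist mm 78 deg 0.0 w 0.0235 F [ 0.2  0.6 -0.3] t 21.15
scene 24 27 [-15.3 -11.7  21.9] [ 9.4 11.8 26.9] [-6.2  1.6 24.7]
scene 30 26 [-18.3 -10.1  27.1] [15.1  8.9 32.4] [-11.9   0.4  29. ]
scene 36 17 [-17.2 -13.8  33.2] [10.6 10.1 38.9] [-10.9 -10.3  35.4]
scene 42 14 [-14.  -14.4  39.3] [ 8.4 12.9 44.7] [-12.  -11.5  42.4]
scene 48 13 [-15.2 -15.5  45.1] [11.1 15.6 50.5] [ -9.  -13.9  48.2]
scene 54 25 [-19.  -17.7  51.1] [10.2 16.2 56.6] [ -8.4 -10.9  54.8]
scene 60 17 [-16.4 -18.5  57. ] [12.4 16.3 62.4] [-11.4 -13.7  59.5]
scene 66 2 [-14.5  14.1  63. ] [-13.9  16.7  63.2] [-14.2  15.4  63.1]
scene 126 3 [-40.3  -1.1 128.1] [ 30.7   0.8 128.8] [ 25.3  -0.5 128.5]
scene 132 24 [-41.9  -2.1 129.4] [ 39.5   1.8 135. ] [ -5.5  -0.7 131.2]
scene 138 14 [-40.6  -2.2 135.1] [ 27.7   0.2 140.8] [ -8.8  -1.5 138.4]
scene 144 15 [-41.   -2.4 141.3] [ 39.9   0.2 146.8] [-11.9  -1.8 145.2]
scene 150 14 [-39.7  -2.7 147.4] [ 37.2   1.5 152.1] [-13.1  -1.7 150.1]
scene 156 13 [-41.6  -2.5 153.3] [ 35.6   1.1 158.5] [-13.3  -1.9 155.7]
scene 162 15 [-40.6  -2.7 159.4] [ 35.2  -1.  164.8] [-10.8  -2.  162.3]
scene 168 11 [-39.8  -2.2 166.1] [ 32.8  -0.6 170.9] [-1.000e-01 -1.900e+00  1.692e+02]
```

View pics/s5.png

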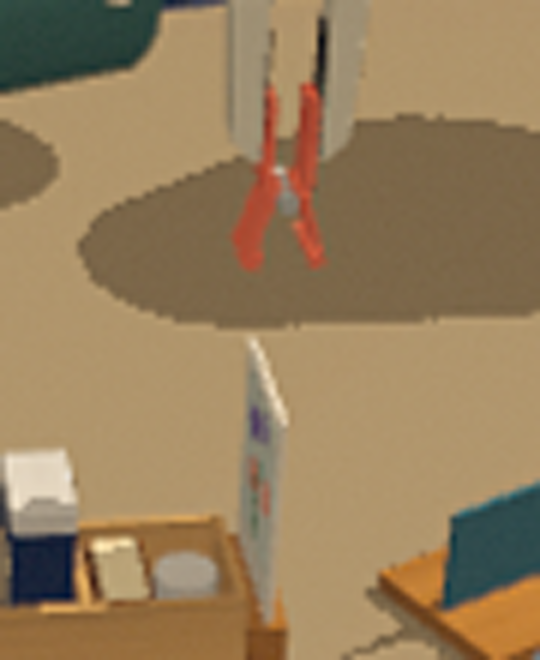

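Clip is centred above the card: jaws at (250,265) and (320,262), card top edge at about (268,380). Lowering slowly.

```bash
python3 -m handwheel '0 -0.001 0.1 0 0 0;0 -0.001 0.2 0 0 0;0 -0.001 0.27 0 0 0;0 -0.001 0.32 0 0 0;0 -0.001 0.35 0 0 0;0 -0.001 0.37 0 0 0;0 -0.001 0.385 0 0 0;0 -0.001 0.385 0 0 0;0 -0.001 0.385 0 0 0;0 -0.001 0.385 0 0 0' - 30; python3 - <<'E'
from h import *
go(.5531,.1325,.202,80.5)
s=manip.get_state(); p=s["position"]; R=np.array(s["ee_rot"])
c=manip.camera("scene"); W=cloud(c); L=(W-p)@R*1000
save(c,"s6.png",(320,110,410,220),6)
h=cv2.cvtColor(c["img"],cv2.COLOR_RGB2HSV); 
with np.errstate(invalid='ignore'):
    n=(abs(L[...,0])<45)&(abs(L[...,1])<40)
    co=n&((h[...,0]<10)|(h[...,0]>172))&(h[...,1]>110)&(L[...,2]>20)&(L[...,2]<75); q=L[co]
    for z in range(30,70,6):
        r=q[abs(q[:,2]-z)<3]
        if len(r): print("coral",z,len(r),r.min(0).round(1),r.max(0).round(1))
    wh=L[n&~co&(L[...,2]>48)&(L[...,2]<100)&(abs(L[...,1])<8)]; print("card",wh.min(0).round(1),np.median(wh,0).round(1),wh.max(0).round(1))
E
```

```text
t: 22.45
position: [0.5534, 0.1325, 0.2025]
ee_rot: [[-0.986, 0.164, 0.0], [0.164, 0.986, 0.0], [-0.0, 0.0, -1.0]]
contact_force: [-0.4, 1.0, -0.8]
gripper_width: 0.0236
grip_force: 30.0
row [ 0.0015 -0.0001  0.0023] [0.     0.0001 0.0002] | pos [0.5534 0.1325 0.2025] psi 80.53 dist mm 1 deg 0.0 w 0.0236 F [-0.4  1.  -0.8] t 22.45
coral 30 15 [-14.8 -10.2  27.7] [ 2.4  7.6 32.4]
coral 36 10 [-13.6 -12.2  33.1] [10.8 10.1 38.8]
coral 42 13 [-16.2 -13.8  39.5] [14.7 11.1 44.8]
coral 48 10 [-13.6 -14.7  45.6] [ 6.5 13.8 49.8]
coral 54 23 [-17.8 -17.4  51.2] [11.1 16.3 56.9]
coral 60 11 [-17.1 -18.4  57.1] [12.6 14.6 62.4]
card [-41.8  -2.3  52.5] [-15.7  -0.9  73.6] [34.   2.6 99.7]
```

View pics/s6.png

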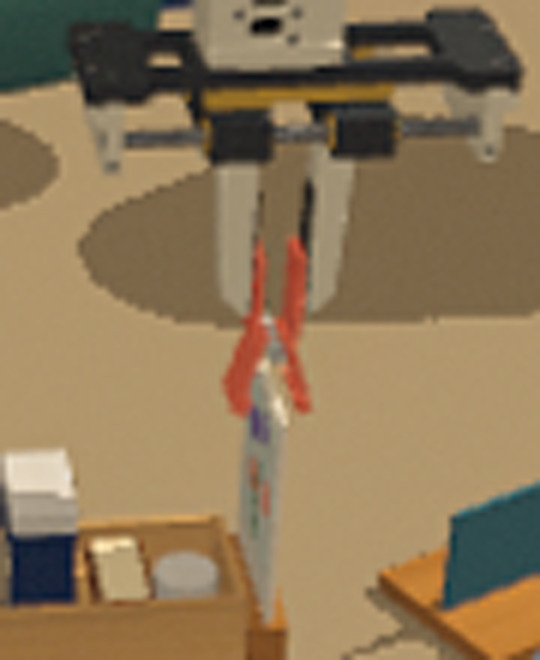

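The card edge (268,375) sits between the open jaws, with tips at (238,410) and (305,408) about 9 mm below the edge, and the wrist reads only noise-level force. Handing in.

```bash
python3 -c "
from plant import manip
print(manip.sign_off())"
```

```text
the job is handed in; nothing more can be done
None
```

I handed the job in at about 22.5 s: the jar and navy tin stand upright on the floor of the caddy's gap, and the clip is held squeezed open over the middle of the card's top edge, jaws about 9 mm below the edge and not touching it.

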